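Stand a toothbrush up in the tilting rest and put it away in the bamboo cup

ROBOT

A 6-joint arm with a two-finger parallel gripper is mounted at the origin on the work surface. World frame = base frame: x ahead of the robot, y to its left, z up, the work surface at z = 0. Lengths are in m, angles in rad, forces in N, time in s.
With the tool pointing down it reaches from about 0.425 to 1.125 m from the base axis. Payload 14.9 kg.
Tool frame: the origin (TCP) lies midway between the tips of the shut fingers; the grasp point (between the pads) lies 19 mm behind it (ctrl.hold_point_z is the distance from the TCP to the grasp point, in m); z points along the fingers, y is the line along which they close (so a half turn about z gives the same grasp; the last joint's range is limited). The gripper opens to 91 mm and grips with 3 to 60 N. Pads are 32 mm wide; open, the fingers measure 118 mm over their backs; the gripper's body (76 mm by 178 mm) begins 60 mm behind the grasp point.
Start: joints at [-1.188, 0.379, 1.734, -0, 1.028, -0.033], TCP at [0.283, -0.64, 0.214] pointing down, gripper open.
Joint ranges: [-2.77, 2.77], [-0.74, 2.19], [0, 2.66], [-1.06, 4.2], [0.31, 2.87], [-3.08, 3.08]. Speed limits (rad/s): [1.89, 1.89, 2.39, 3.14, 3.14, 3.14].

INTERFACE

Orientations are given as [roll, pitch, yaw] about the fixed x, y, z axes, in that order (R = Rz(yaw) Ry(pitch) Rx(roll)).
In Python, from bench import ctrl, vision, ticket gives the robot as it stands.
- The arm moves only by the shell command python3 -m pendant 'ROWS' [OPENING] [FORCE]. ROWS is JSON, a list of rows, each a list of 6 numbers: the shift along the tool's x, y, z in mm, then the turn, a rotation vector about the tool's x, y, z in degrees. A call has 1 to 8 rows; each row shifts and turns the commanded pose from where the row before left it, along the tool's axes as they then stand; what a row does not reach is not made up. A row lasts 1/12 s, in which the tool goes at most 41.7 mm and 7.16 degrees, less where a joint would pass 70% of its speed; a pose out of reach is approached as far as the arm can. A call is refused whole if a number of a shift passes 41.7 or a number of a turn 7.16, either way. A call with a gripper value outside its range is refused whole. OPENING is the finger opening in mm, from 0 to 91.2, set as the call begins (- or left out, the last holds). The fingers move at their own pace and stop on an object; FORCE is the grip in N (left out, the last holds). Time passes only in rows, so rows that do not move let the fingers close. It gives the time, the measured TCP pose, the force, the opening and the grip force at its end, in the units of the state.
- ctrl.observe(): the state, without advancing time (a new reading comes with each control period).
- vision.read_camera(name): name is "scene" or "top" or "wrist"; returns a dict with "img" (400x640x3 uint8, blue, green, red), "fx", "fy", "cx", "cy" (pixels), "rvec" (rotation vector, rad) and "tvec" (3), from world to camera coordinates, as OpenCV has them. Camera axes: x right, y down, z forward; pixel columns grow to the right and rows downward; lengths in m; the calibration is good to about 2 mm. The wrist camera is an equidistant fisheye: a pixel r from the principal point sees the ray r / f radians off the axis. A picture is of the moment at which its call begins. There is no depth.
- ticket.close_job(): hands the job in; it is judged then, once.
The state is a dict: "time": time; "q": joint angles; "joint_velocities": joint speeds; "tau": joint torques, N m; "ee_pos": TCP position; "eef_rot": TCP orientation; "force": force on the tool from outside, world axes, zero at the start; "torque": the same for the moment, N m; "gripper_width": finger opening in m; "finger_force": force on a finger pad.
Only numpy, scipy, OpenCV 4.12 (cv2) and the standard library are available. Lean on these libraries where they do the work, as an engineer would, in place of code of your own. Each camera call takes 0.05 s, during which the arm holds its last target. There are 200 camera calls.

TASK

Lay the blue toothbrush flat in the lowered trough of the tilting stand, its handle end at the hinge stop, and let go of it (the trough may first have to be pushed right down). Then push the red-tipped lever until the trough stands fully up, without touching the brush while it swings, take the standing brush by its upper end and lower it, handle end first, to the bottom of the brown bamboo cup before letting go. Leave the cup standing where it is and everything else undisturbed.

Things in the scene. Friction and masses are not known exactly. Their poses are not given: they have to be found in the camera images.
- brush: blue toothbrush, white bristles, 178 long, 45 g, lying flat at the start, bristles up, yaw varies. Origin: mid-length on its flat back (underside); x runs to the bristle head, z out of the back through the bristles. Handle x -89 to +15: 16 wide, 14 thick; neck x +15 to +57: 12 wide, 11 thick; head x +57 to +89: 12 wide, 7 thick, bristles up to z +17
- brush_foot (a point): centre of the handle's end face of the toothbrush, at x -89, 7 above its back
- brush_neck (a point): middle of the neck section, where it can be gripped from above when flat: x +35, 5.5 above its back; 124 from the handle end. The neck and head beyond 95 from the handle end stick out past the trough
- brush_head (a point): bristle end of the toothbrush, at x +89, 7 above its back
- stand: white plastic tilting stand, fixed. Origin on the table under the hinge; x points the way the lowered trough points, y along the hinge towards the lever, z up. Foot plates 8 high reach x -50 to +100, y -31 to +95; hinge cheeks 54 high; a post under the trough at x 85, 40 high
- tray (a joint): tilt of the brown wooden trough: 0 = down and level (lower stop), growing as it rises; 1.36 = fully up (upper stop, 12 degrees short of upright). A friction hinge (0.15 N m) holds it where it is left; starts at 0 to 0.6. When it is up the brush stands on the end stop and leans on the trough's floor
- tray_stop (a point): point on the hinge axis, 45 above the table, mid-width, where the trough's floor meets its end stop. Turns with the trough: x along the floor away from the hinge (trough 95 long, open at that end), y along the hinge to the lever, z out of the floor. Clear width 21 at the floor, 25 at the top of the side walls (11.5 high); end stop 14 high
- lever_tip (a point): centre of the red grip bar (16 thick, 26 long along the hinge) at the end of the steel lever, a flat bar 22 wide (y), 8 thick; 70 from the hinge axis, 86 from the trough's middle in the stand's +y. Trough down: lever points 50 degrees above the stand's +x. Pushing it over towards the stand's -x raises the trough. Frame turns with the trough
- cup: brown bamboo cup, open on top, outer rim diameter 76, 95 high, wall 4, floor about 5 thick, 220 g, loose. Origin: centre of the underside, z up. It trades places with the glass tumbler and the soap box
- tumbler: clear glass tumbler, 72 diameter, 95 high, loose; leave alone. Origin: centre of the underside
- soap_box: grey closed soap box 104 x 74 x 38, loose; leave alone. Origin: centre of the underside
- cream_jar: green jar, 52 diameter, 45 high, loose; leave alone. Origin: centre of the underside
- cap_case: white round shower cap case, 104 diameter, 36 high, loose; leave alone. Origin: centre of the underside

How it is judged:
On the way, in this order (a step that is already met when the one before it is completed fails the run):
1. the toothbrush lies in the lowered trough, handle end at the hinge stop, let go (value of joint tray below 0.12 rad and distance between brush_foot and tray_stop below 0.03 m and angle between the x axis of brush and the x axis of tray_stop, either way round below 0.15 rad and contact force between the fingers and brush below 0.1 N), for 0.2 s.
2. the trough is fully up with the toothbrush standing in it, untouched (value of joint tray above 1.25 rad and distance between brush_foot and tray_stop below 0.025 m and angle between the x axis of brush and the x axis of tray_stop, either way round below 0.15 rad and contact force between the fingers and brush below 0.1 N), for 0.2 s.
3. the toothbrush, held, has its handle end down at the bottom of the bamboo cup (z of brush_foot in the frame of cup below 0.03 m and horizontal distance between brush_foot and cup below 0.036 m and angle between brush's own x axis and vertical below 0.7 rad and contact force between the fingers and brush above 0.3 N), for 0.05 s.
At the end, for the whole second after the job is handed in: The toothbrush stands released and at rest in the bamboo cup, its handle end within 25 mm of the cup's underside and inside its wall (within 36 mm of the axis), its head above 110 mm; the cup stands upright (within 0.1 rad) on the table (z of brush_foot in the frame of cup below 0.025 m and horizontal distance between brush_foot and cup below 0.036 m and height (world z) of brush_head above 0.11 m and linear speed of brush below 0.03 m/s and angle between cup's own z axis and vertical below 0.1 rad and height (world z) of cup below 0.01 m); the robot touches nothing.
It fails at once if the fingers touch the brush while the trough swings up with it (value of joint tray between 0.2 and 1.15 rad and distance between brush_foot and tray_stop below 0.03 m and angle between the x axis of brush and the x axis of tray_stop, either way round below 0.15 rad and contact force between the fingers and brush above 0.3 N).
It fails at once if the cup is shifted more than 40 mm (distance of cup from where it was at the start of the episode above 0.04 m).
It fails at once if a bystander is shifted more than 25 mm or tipped (distance of any of tumbler, soap_box, cream_jar, cap_case from where it was at the start of the episode above 0.025 m or angle between tumbler's own z axis and vertical above 0.4 rad).
It also fails if it takes over 72 s, if anything falls off the work surface, if the arm or the gripper's body presses on something with over 40 N, if the wrist force passes 120 N, or if a joint passes its speed limit or range.

## Working session

There is one attempt and no reset: what is moved stays moved. The work goes in short steps, Python scripts to look and compute and a shell command to move; the robot and the scene stay as the last step left them, time stands still between calls to the robot, and variables do not carry over. Pictures are saved under pics/ and viewed, at most 10 in all, crops included, and the job is handed in when it is done.

```bash
ls; mkdir -p pics
cat > h.py <<'E'
import numpy as np, cv2
from bench import ctrl, vision
from scipy.spatial.transform import Rotation as R
def cam(n,save=None):
    c=vision.read_camera(n)
    if save: cv2.imwrite(f'pics/{save}.png',c['img'])
    return c
def ray(c,uv,wrist=False):
    Rm=cv2.Rodrigues(np.array(c['rvec'],float))[0]; t=np.array(c['tvec'],float).ravel()
    x=(uv[0]-c['cx'])/c['fx']; y=(uv[1]-c['cy'])/c['fy']
    if wrist:
        r=np.hypot(x,y); s=np.sin(r)/max(r,1e-9); d=np.array([x*s,y*s,np.cos(r)])
    else: d=np.array([x,y,1.])
    return -Rm.T@t, Rm.T@(d/np.linalg.norm(d))
def onz(c,uv,z,wrist=False):
    o,d=ray(c,uv,wrist); return o+d*(z-o[2])/d[2]
def tri(rs):
    A=sum(np.eye(3)-np.outer(d,d) for o,d in rs); b=sum((np.eye(3)-np.outer(d,d))@o for o,d in rs)
    return np.linalg.solve(A,b)
def st():
    s=ctrl.observe(); print('t',round(s['time'],2),'p',np.round(s['ee_pos'],4),'rpy',np.round(s['eef_rot'],3),'w',round(s['gripper_width'],4),'f',np.round(s['force'],1),np.round(s['finger_force'],2)); return s
def delta(p,rpy=None):
    "shift in tool axes (mm) and turn (deg) to reach p, rpy"
    s=ctrl.observe(); T=R.from_euler('xyz',s['eef_rot'])
    d=T.inv().apply(np.array(p)-s['ee_pos'])*1000
    r=np.zeros(3) if rpy is None else np.degrees((T.inv()*R.from_euler('xyz',rpy)).as_rotvec())
    print('shift',np.round(d,1),'turn',np.round(r,1))
E
python3 - <<'E'
from h import *
st()
a=cam('scene','s1');b=cam('top','t1')
for c in(a,b): print(c['fx'],c['cx'],c['cy'],np.round(ray(c,(c['cx'],c['cy'])),3))
E
```

```text
pics
t 0.0 p [ 0.2826 -0.64    0.2133] rpy [-3.14  -0.     0.416] w 0.091 f [0.3 0.3 0.2] 0.0
385.94440699063176 321.46026442270073 203.81578809117863 [[ 1.301  0.262  0.692]
 [-0.744 -0.306 -0.594]]
394.97124250933854 317.95925943728247 201.25226068732096 [[ 0.422 -0.047  1.138]
 [ 0.099  0.003 -0.995]]
```

View pics/t1.png

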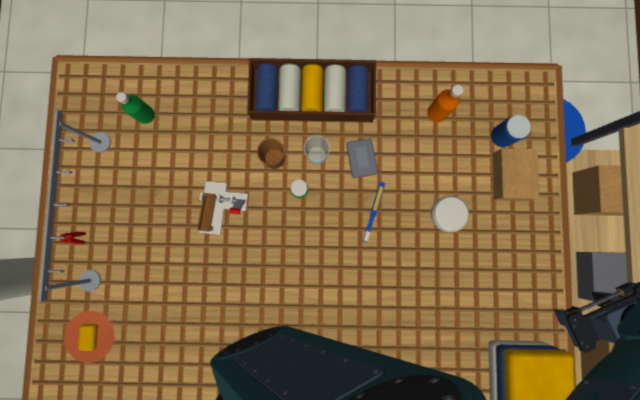

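View pics/s1.png

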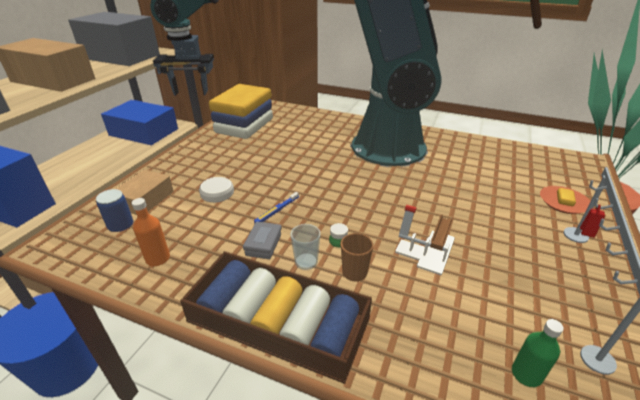

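Run:
```python
from h import *
a=cv2.imread('pics/t1.png')[130:250,190:400]; b=cv2.imread('pics/s1.png')[180:290,330:480]
A=cv2.resize(a,None,fx=3.6,fy=3.6,interpolation=cv2.INTER_CUBIC)[:432,:]
cv2.imwrite('pics/c1.png',A)
cv2.imwrite('pics/c2.png',cv2.resize(b,None,fx=5,fy=5,interpolation=cv2.INTER_CUBIC))
a=cam('top')
img=a['img'];hsv=cv2.cvtColor(img,cv2.COLOR_BGR2HSV)
def m(lo,hi,x0,x1,y0,y1):
    k=cv2.inRange(hsv,np.array(lo),np.array(hi)); z=np.zeros_like(k); z[y0:y1,x0:x1]=k[y0:y1,x0:x1]; return z
k=m((100,80,50),(130,255,255),355,395,170,260); p=cv2.findNonZero(k)[:,0].astype(np.float32)
vx,vy,x0,y0=cv2.fitLine(p,cv2.DIST_L2,0,.01,.01).ravel(); tt=(p-[x0,y0])@[vx,vy]
for q in (tt.min(),tt.max()): print('brush blue end',x0+q*vx,y0+q*vy,onz(a,(x0+q*vx,y0+q*vy),.01))
```

```text
brush blue end 367.83206 230.23683 [ 0.45419187 -0.18680099  0.01      ]
brush blue end 381.59485 181.88467 [ 0.59401733 -0.22565513  0.01      ]
```

View pics/c1.png

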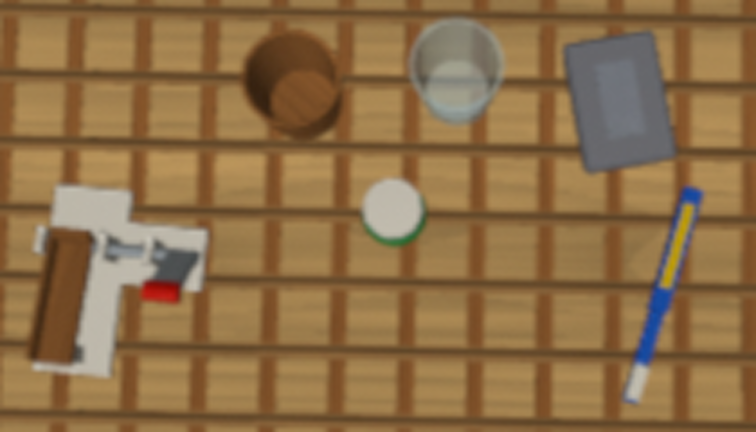

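View pics/c2.png

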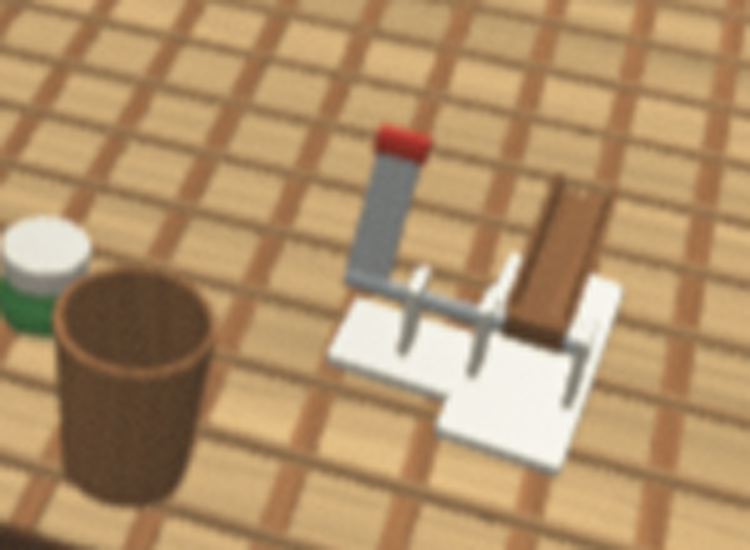

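```bash
cat > m.py <<'E'
from h import *
def blob(c,lo,hi,box):
    k=cv2.inRange(cv2.cvtColor(c['img'],cv2.COLOR_BGR2HSV),np.array(lo),np.array(hi)); x0,x1,y0,y1=box
    z=np.zeros_like(k); z[y0:y1,x0:x1]=k[y0:y1,x0:x1]; M=cv2.moments(z,True); return (M['m10']/M['m00'],M['m01']/M['m00'])
E
python3 - <<'E'
from m import *
a=cam('top');s=cam('scene')
pt=blob(a,(0,150,100),(8,255,255),(215,255,195,225)); ps=blob(s,(0,150,80),(8,255,255),(400,420,195,220))
print(pt,ps); L=tri([ray(a,pt),ray(s,ps)]); print('lever tip',L)
cr=lambda u,v:(190+(u-1.3)/3.6,130+(v-1.3)/3.6)
for n,uv,z in [('(-50,-31)',(53,184),.008),('(-50,?)',(132,191),.008),('(100,-31)',(30,372),.008),('(100,?)',(110,378),.008),('(?,95)top',(209,231),.008),('(?,95)bot',(201,292),.008),('cuprim',(293,75),.095),('cupfloor',(303,100),.005),('jar',(393,210),.045),('shaft L',(40,238),.05),('shaft R',(150,250),.048),('brush foot',(692,188),.01),('bristle end',(630,403),.012)]:
    print(n,np.round(onz(a,cr(*uv),z),4))
# cup rim from scene: ellipse centre
sc=lambda u,v:(330+u/5,180+v/5)
print('cup rim scene',onz(s,sc(134,322),.095))
E
```

```text
(234.18965517241378, 210.6551724137931) (410.25454545454545, 207.92727272727274)
lever tip [0.49636201 0.17465038 0.10615633]
(-50,-31) [0.5883 0.2862 0.008 ]
(-50,?) [0.5838 0.2225 0.008 ]
(100,-31) [0.4376 0.2973 0.008 ]
(100,?) [0.434  0.2337 0.008 ]
(?,95)top [0.5526 0.1595 0.008 ]
(?,95)bot [0.5036 0.1642 0.008 ]
cuprim [0.6609 0.0852 0.095 ]
cupfloor [0.6611 0.0878 0.005 ]
jar [0.5673 0.0108 0.045 ]
shaft L [0.5399 0.2819 0.05  ]
shaft R [0.5324 0.1972 0.048 ]
brush foot [ 0.5941 -0.2264  0.01  ]
bristle end [ 0.4219 -0.1777  0.012 ]
cup rim scene [0.66571216 0.08855654 0.095     ]
```

```bash
python3 -m pendant '[[0,0,0,0,0,7],[0,0,0,0,0,7],[0,0,0,0,0,7],[0,0,0,0,0,7],[13,-38.5,0,0,0,0],[13,-38.5,0,0,0,0],[13,-38.5,0,0,0,0],[13,-38.5,0,0,0,0]]' 0 && python3 -m pendant '[[13,-38.5,0,0,0,0],[13,-38.5,0,0,0,0],[13,-38.5,0,0,0,0],[13,-38.5,0,0,0,0],[13,-38.5,0,0,0,0],[13,-38.5,0,0,0,0],[13,-38.5,0,0,0,0],[13,-38.5,0,0,0,0]]' && python3 -c "
from h import *
st();delta([.451,.265,.13],[np.pi,0,-.073])"
```

```text
time: 0.92
ee_pos: [0.346, -0.4889, 0.2137]
eef_rot: [-3.141, 0.0, -0.074]
force: [0.7, 0.1, 0.7]
gripper_width: 0.0403
finger_force: 0.0
time: 1.58
ee_pos: [0.4723, -0.1891, 0.2142]
eef_rot: [3.141, -0.0, -0.073]
force: [1.2, -0.8, 0.7]
gripper_width: 0.0004
finger_force: 0.0
t 1.58 p [ 0.4723 -0.1891  0.2142] rpy [ 3.141 -0.    -0.073] w 0.0004 f [ 1.2 -0.8  0.7] 0.0
shift [ -54.5 -451.3   84.1] turn [ 0. -0. -0.]
```

```bash
python3 -m pendant '[[-5,-40,0,0,0,0],[-5,-40,0,0,0,0],[-5,-40,0,0,0,0],[-5,-40,0,0,0,0],[-5,-40,0,0,0,0],[-5,-40,0,0,0,0],[-5,-40,0,0,0,0],[-5,-40,0,0,0,0]]'>/dev/null && python3 -m pendant '[[-5,-40,0,0,0,0],[-5,-40,0,0,0,0],[-5,-40,0,0,0,0],[0,-11,0,0,0,0],[0,0,0,0,0,0]]' && python3 -c "
from h import *
st();delta([.451,.265,.1],[np.pi,0,-.073]);c=cam('wrist','w1');print(c['fx'],c['cx'],c['cy'],np.round(ray(c,(c['cx'],c['cy']),True),3))"
```

```text
time: 2.67
ee_pos: [0.4498, 0.2652, 0.214]
eef_rot: [-3.141, -0.0, -0.07]
force: [-0.1, -0.2, -0.8]
gripper_width: 0.0004
finger_force: 0.0
t 2.67 p [0.4498 0.2652 0.214 ] rpy [-3.141 -0.    -0.07 ] w 0.0004 f [-0.1 -0.2 -0.8] 0.0
shift [  1.2   0.2 114. ] turn [-0.  -0.   0.2]
309.70691628693146 321.89209370697495 203.81199670328064 [[ 0.529  0.259  0.384]
 [-0.275  0.02  -0.961]]
```

View pics/w1.png

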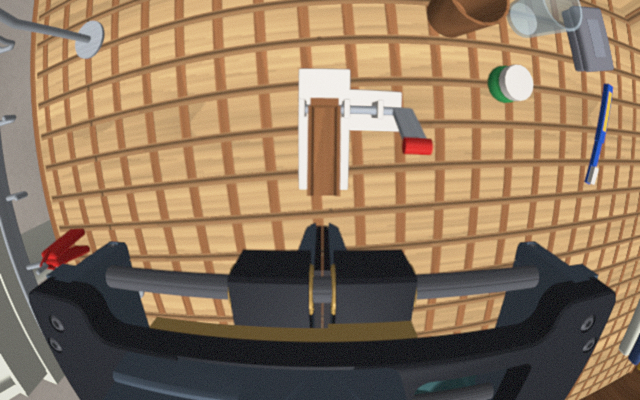

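```bash
python3 -m pendant '[[1,0,33,0,0,0],[0,0,33,0,0,0],[0,0,33,0,0,0],[0,0,20,0,0,0],[0,0,12,0,0,0],[0,0,12,0,0,0],[0,0,8,0,0,0],[0,0,5,0,0,0]]' && python3 -m pendant '[[0,0,2,0,0,0],[0,0,2,0,0,0],[0,0,0,0,0,0]]'
```

```text
time: 3.38
ee_pos: [0.4512, 0.2624, 0.0577]
eef_rot: [-3.142, 0.0, -0.073]
force: [-1.3, -0.3, 0.8]
gripper_width: 0.0005
finger_force: 0.8
time: 3.63
ee_pos: [0.4513, 0.263, 0.0543]
eef_rot: [-3.141, -0.001, -0.073]
force: [-0.1, -0.3, 0.4]
gripper_width: 0.0009
finger_force: 0.0
```

```bash
python3 -m pendant '[[0,0,3,0,0,0],[0,0,3,0,0,0],[0,0,2,0,0,0],[0,0,0,0,0,0]]'; python3 -m pendant '[[0,0,2,0,0,0],[0,0,0,0,0,0]]'
```

```text
time: 3.97
ee_pos: [0.451, 0.2628, 0.0457]
eef_rot: [-3.142, -0.0, -0.073]
force: [0.0, -0.7, -0.1]
gripper_width: 0.0006
finger_force: 0.0
time: 4.13
ee_pos: [0.4511, 0.2629, 0.0449]
eef_rot: [3.141, 0.0, -0.073]
force: [-8.2, -4.0, 25.4]
gripper_width: 0.0002
finger_force: 12.5
```

```bash
python3 -m pendant '[[0,0,-20,0,0,0],[0,0,-40,0,0,0],[0,0,-40,0,0,0],[0,0,-40,0,0,0],[0,0,-30,0,0,0],[0,0,0,0,0,0],[0,0,0,0,0,0]]'
python3 - <<'E'
from m import *
c=cam('wrist','w2');a=cam('top','t2');s=cam('scene')
cv2.imwrite('pics/w2c.png',cv2.resize(c['img'][50:210,280:450],None,fx=3.5,fy=3.5,interpolation=cv2.INTER_CUBIC))
pt=blob(a,(0,150,100),(8,255,255),(215,255,195,225)); ps=blob(s,(0,150,80),(8,255,255),(400,430,190,225))
pw=blob(c,(0,150,80),(8,255,255),(380,450,110,180))
print(pt,ps,pw,'lever tip',tri([ray(a,pt),ray(s,ps)]),tri([ray(a,pt),ray(s,ps),ray(c,pw,True)]))
E
```

```text
time: 4.72
ee_pos: [0.4517, 0.2632, 0.2156]
eef_rot: [-3.14, -0.003, -0.073]
force: [-0.4, 0.3, -0.8]
gripper_width: 0.0004
finger_force: 0.0
(234.24137931034483, 215.05172413793105) (411.125, 207.875) (411.1438202247191, 159.62247191011235) lever tip [0.4852871  0.17559125 0.09888013] [0.48592349 0.17528245 0.09941111]
```

View pics/w2c.png

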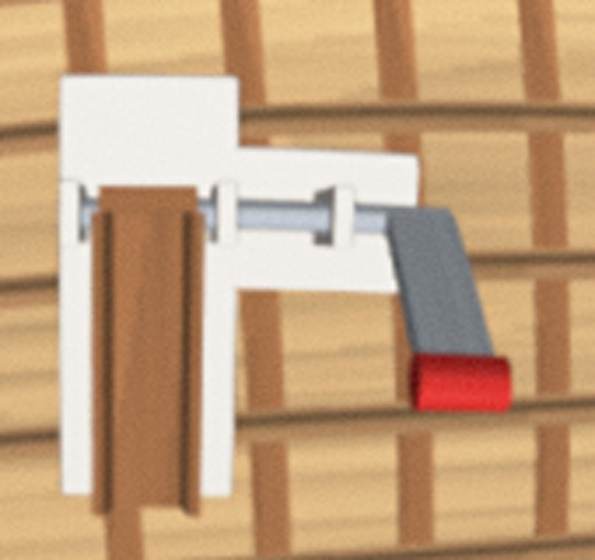

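```bash
cat > w.py <<'E'
from h import *
import types
E
python3 - <<'E'
from h import *
c=cam('wrist')
f=lambda u,v:(280+(u-1.2)/3.5,50+(v-1.2)/3.5)
for n,uv,z in [('(-50,-31)',(61,74),.008),('(-50,32)',(239,76),.008),('(100,-31)',(62,495),.008),('(100,32)',(232,496),.008),('floor end mid',(147,506),.045),('floor L far',(113,212),.045),('floor R far',(182,212),.045),('stop top edge back',(149,186),.059)]:
    print(n,np.round(onz(c,f(*uv),z,True),4))
E
```

```text
(-50,-31) [0.5876 0.281  0.008 ]
(-50,32) [0.5825 0.2208 0.008 ]
(100,-31) [0.4401 0.293  0.008 ]
(100,32) [0.4353 0.2326 0.008 ]
floor end mid [0.4433 0.2624 0.045 ]
floor L far [0.5372 0.2659 0.045 ]
floor R far [0.5357 0.2448 0.045 ]
stop top edge back [0.5439 0.2544 0.059 ]
```

```bash
python3 -m pendant '[[5,41,0,0,0,0],[5,41,0,0,0,0],[5,41,0,0,0,0],[5,41,0,0,0,0],[5,41,0,0,0,0],[5,41,0,0,0,0],[5,41,0,0,0,0],[5,41,0,0,0,0]]' 91 >/dev/null && python3 -m pendant '[[5,41,0,0,0,0],[5,41,0,0,0,0],[5,41,0,0,0,0],[0,0,0,0,0,5.8],[0,0,0,0,0,5.8],[0,0,0,0,0,0],[0,0,0,0,0,0]]'
python3 - <<'E'
from m import *
st()
c=cam('wrist','w3')
cv2.imwrite('pics/w3c.png',cv2.resize(c['img'][0:300,200:460],None,fx=2,fy=2))
k=cv2.inRange(cv2.cvtColor(c['img'],cv2.COLOR_BGR2HSV),np.array((105,150,90)),np.array((125,255,255)))
n,l,sv,ce=cv2.connectedComponentsWithStats(k)
for i in range(1,n):
    if sv[i,4]>40: print(sv[i],ce[i])
E
```

```text
time: 6.17
ee_pos: [0.4725, -0.1908, 0.2129]
eef_rot: [-3.141, 0.002, -0.272]
force: [0.5, 0.5, -0.2]
gripper_width: 0.0907
finger_force: 0.0
t 6.17 p [ 0.4725 -0.1908  0.2129] rpy [-3.141e+00  2.000e-03 -2.720e-01] w 0.0907 f [ 0.5  0.5 -0.2] 0.0
[629  15  11  39 275] [635.56727273  32.29090909]
[318  77  13 119 688] [323.375      144.91860465]
[635 248   5  27  84] [637.66666667 263.03571429]
```

View pics/w3c.png

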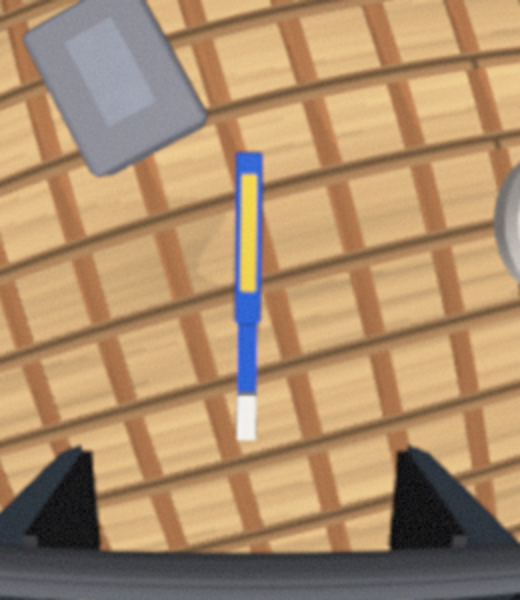

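Run:
```python
from h import *
c=cam('wrist')
f=lambda u,v:(200+(u-.5)/2,(v-.5)/2)
P={}
for n,uv,z in [('foot',(249.5,153),.013),('step104',(248,322),.012),('neckend146',(247,395),.011),('end178',(246.5,440),.017)]:
    P[n]=onz(c,f(*uv),z,True); print(n,np.round(P[n],4))
d=P['neckend146']-P['foot'];d[2]=0;d/=np.linalg.norm(d); print(np.degrees(np.arctan2(d[1],d[0])))
g=P['foot']+.124*d; g2=(P['step104']+P['neckend146'])/2;print(g,g2)
delta([*((g+g2)[:2]/2),.004],[np.pi,0,np.arctan2(d[1],d[0])+np.pi])
```

```text
foot [ 0.5952 -0.2283  0.013 ]
step104 [ 0.4974 -0.2002  0.012 ]
neckend146 [ 0.4533 -0.1873  0.011 ]
end178 [ 0.4269 -0.1796  0.017 ]
163.88119771898465
[ 0.47609529 -0.19388457  0.013     ] [ 0.4753611 -0.1937395  0.0115   ]
shift [  4.    2.4 209.3] turn [-0.   0.1  0.6]
```

```bash
python3 -m pendant '[[4,2.4,40,0,0,0.6],[0,0,40,0,0,0],[0,0,40,0,0,0],[0,0,40,0,0,0],[0,0,25,0,0,0],[0,0,15,0,0,0],[0,0,8,0,0,0],[0,0,0,0,0,0]]' 60 && python3 -m pendant '[[0,0,0,0,0,0],[0,0,0,0,0,0],[0,0,0,0,0,0],[0,0,0,0,0,0],[0,0,0,0,0,0],[0,0,0,0,0,0]]' 0 25 && python3 -m pendant '[[0,0,-10,0,0,0],[0,0,-30,0,0,0],[0,0,-40,0,0,0],[0,0,-40,0,0,0],[0,0,-20,0,0,0],[0,0,0,0,0,0]]'; python3 -c "
from h import *
cam('wrist','w4');delta([.5375-.124*.9972,.2555+.124*.075,.15],[np.pi,0,-.075])"
```

```text
time: 6.93
ee_pos: [0.4754, -0.1937, 0.0045]
eef_rot: [-3.141, 0.002, -0.284]
force: [-0.1, 0.1, -0.2]
gripper_width: 0.0602
finger_force: 0.0
time: 7.43
ee_pos: [0.4764, -0.1945, 0.0064]
eef_rot: [3.141, -0.001, -0.286]
force: [0.1, -1.0, 1.1]
gripper_width: 0.0228
finger_force: 0.0
time: 7.93
ee_pos: [0.4785, -0.1955, 0.1514]
eef_rot: [3.14, -0.007, -0.286]
force: [1.4, -1.2, -0.5]
gripper_width: 0.0007
finger_force: 0.0
shift [-190.7 -423.2   -2.3] turn [  0.1  -0.3 -12.1]
```

View pics/w4.png

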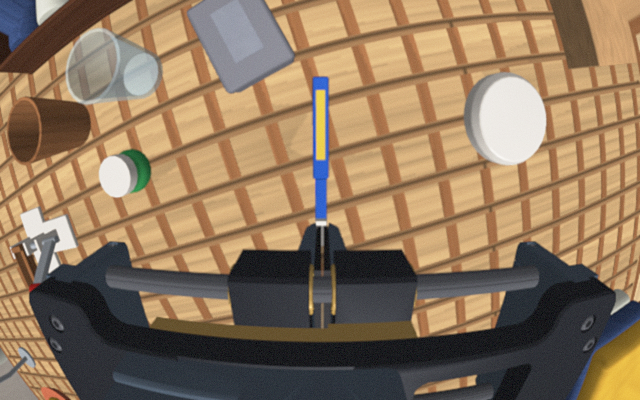

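```bash
python3 -m pendant '[[-2,-1,0,0,0,0],[0,0,0,0,0,0],[0,0,0,0,0,0],[0,0,0,0,0,0],[0,0,30,0,0,0],[0,0,30,0,0,0],[0,0,30,0,0,0],[0,0,0,0,0,0]]' 45
python3 - <<'E'
from h import *
st();c=cam('wrist')
k=cv2.inRange(cv2.cvtColor(c['img'],cv2.COLOR_BGR2HSV),np.array((105,150,90)),np.array((125,255,255)))
k[:,:290]=0;k[:,350:]=0
y,x=np.nonzero(k); y0=y.min(); print(y0,y.max())
F=onz(c,(x[y<y0+4].mean(),y0),.013,True); w=[(yy,x[y==yy].min(),x[y==yy].max()) for yy in range(y0,y.max(),12)];print(w)
N=onz(c,(x[y>y.max()-4].mean(),y.max()),.011,True);print(F,N,np.linalg.norm(F-N)); d=(N-F);d[2]=0;d/=np.linalg.norm(d);g=F+.124*d
delta([*g[:2],.004],[np.pi,0,np.arctan2(d[1],d[0])+np.pi])
E
```

```text
time: 8.65
ee_pos: [0.4713, -0.1915, 0.051]
eef_rot: [-3.14, 0.008, -0.286]
force: [-1.3, 1.0, -1.7]
gripper_width: 0.0451
finger_force: 0.0
t 8.65 p [ 0.4713 -0.1915  0.051 ] rpy [-3.14   0.008 -0.286] w 0.0451 f [-1.3  1.  -1.7] 0.0
44 247
[(44, np.int64(312), np.int64(332)), (56, np.int64(312), np.int64(333)), (68, np.int64(311), np.int64(333)), (80, np.int64(311), np.int64(333)), (92, np.int64(312), np.int64(333)), (104, np.int64(312), np.int64(333)), (116, np.int64(312), np.int64(333)), (128, np.int64(312), np.int64(333)), (140, np.int64(312), np.int64(333)), (152, np.int64(312), np.int64(333)), (164, np.int64(312), np.int64(333)), (176, np.int64(313), np.int64(333)), (188, np.int64(313), np.int64(333)), (200, np.int64(316), np.int64(330)), (212, np.int64(316), np.int64(330)), (224, np.int64(316), np.int64(330)), (236, np.int64(315), np.int64(330))]
[ 0.59475173 -0.22845499  0.013     ] [ 0.4569546  -0.18800091  0.011     ] 0.1436265351956409
shift [ 3.9  0.6 49.5] turn [-0.1  0.3 -0. ]
```

```bash
python3 -m pendant '[[1.5,0,25,0,0,0],[0,0,15,0,0,0],[0,0,7,0,0,0],[0,0,0,0,0,0],[0,0,0,0,0,0]]'  && python3 -m pendant '[[0,0,0,0,0,0],[0,0,0,0,0,0],[0,0,0,0,0,0],[0,0,0,0,0,0],[0,0,0,0,0,0],[0,0,0,0,0,0],[0,0,0,0,0,0],[0,0,0,0,0,0]]' 0 25 && python3 -m pendant '[[0,0,0,0,0,0],[0,0,0,0,0,0],[0,0,0,0,0,0],[0,0,0,0,0,0]]'
```

```text
time: 9.12
ee_pos: [0.4765, -0.1936, 0.01]
eef_rot: [3.142, -0.001, -0.286]
force: [0.4, 0.1, 0.2]
gripper_width: 0.0451
finger_force: 0.0
time: 9.78
ee_pos: [0.4761, -0.1934, 0.0091]
eef_rot: [3.142, -0.0, -0.286]
force: [-1.6, -0.4, 6.0]
gripper_width: 0.0112
finger_force: 25.0
time: 10.12
ee_pos: [0.4761, -0.1934, 0.0091]
eef_rot: [3.142, -0.0, -0.286]
force: [-1.0, 0.3, 6.0]
gripper_width: 0.0114
finger_force: 25.0
```

```bash
python3 -m pendant '[[0,0,0,0,0,0],[0,0,0,0,0,0],[0,0,3,0,0,0],[0,0,3,0,0,0],[0,0,0,0,0,0],[0,0,0,0,0,0],[0,0,0,0,0,0]]' 35 && python3 -m pendant '[[0,0,0,0,0,0],[0,0,0,0,0,0],[0,0,0,0,0,0],[0,0,0,0,0,0],[0,0,0,0,0,0],[0,0,0,0,0,0],[0,0,0,0,0,0],[0,0,0,0,0,0]]' 0 25
```

```text
time: 10.7
ee_pos: [0.4759, -0.1933, 0.0028]
eef_rot: [-3.142, 0.0, -0.286]
force: [0.3, -0.3, -0.5]
gripper_width: 0.0349
finger_force: 0.0
time: 11.37
ee_pos: [0.476, -0.1933, 0.003]
eef_rot: [-3.142, -0.0, -0.286]
force: [-0.4, -0.2, 2.0]
gripper_width: 0.0117
finger_force: 25.0
```

```bash
python3 -m pendant '[[0,0,-15,0,0,0],[0,0,-40,0,0,0],[0,0,-40,0,0,0],[0,0,-40,0,0,0],[0,0,-40,0,0,0],[0,0,0,0,0,-6],[0,0,0,0,0,-6],[0,0,0,0,0,0]]' && python3 -c "
from h import *
delta([.4089,.2652,.178],[np.pi,0,-.075])"
```

```text
time: 12.03
ee_pos: [0.4761, -0.1934, 0.1787]
eef_rot: [3.141, -0.001, -0.071]
force: [0.3, -0.1, -1.4]
gripper_width: 0.0117
finger_force: 25.0
shift [-9.970e+01 -4.526e+02  3.000e-01] turn [ 0.  -0.1  0.2]
```

```bash
python3 -m pendant '[[-5,-20,0,0,0,0.2],[-9,-39,0,0,0,0],[-9,-39,0,0,0,0],[-9,-39,0,0,0,0],[-9,-39,0,0,0,0],[-9,-39,0,0,0,0],[-9,-39,0,0,0,0],[-9,-39,0,0,0,0]]' >/dev/null&& python3 -m pendant '[[-9,-39,0,0,0,0],[-9,-39,0,0,0,0],[-9,-39,0,0,0,0],[-4.5,-42,0,0,0,0],[0,0,0,0,0,0],[0,0,0,0,0,0]]'; python3 -m pendant '[[0,0,0,0,0,0],[0,0,0,0,0,0]]'
python3 - <<'E'
from h import *
c=cam('wrist','w5');delta([.4089,.2652,.1],[np.pi,0,-.075])
cv2.imwrite('pics/w5c.png',cv2.resize(c['img'][30:230,240:440],None,fx=3,fy=3,interpolation=cv2.INTER_CUBIC))
E
```

```text
time: 12.87
ee_pos: [0.4308, 0.1058, 0.1775]
eef_rot: [3.141, 0.001, -0.079]
force: [0.1, -1.3, -0.9]
gripper_width: 0.0117
finger_force: 25.0
shift [ -35.  -158.4   77.5] turn [ 0.   0.  -0.3]refused, shift out of range in row 4
```

View pics/w5c.png

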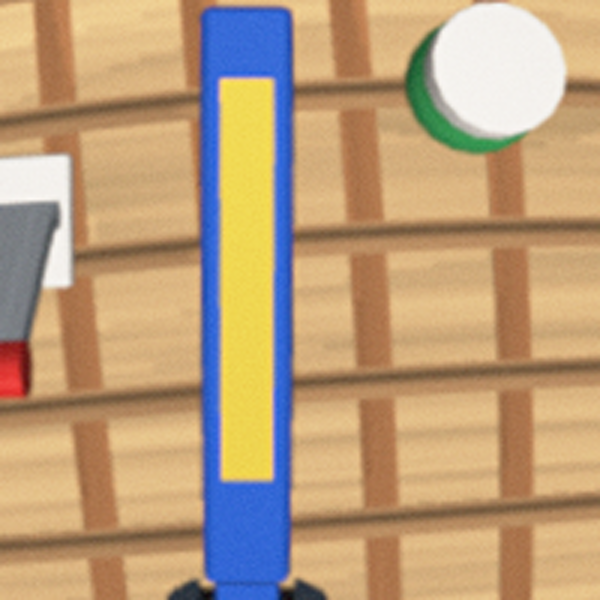

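```bash
python3 -m pendant '[[-9,-39,0,0,0,0],[-9,-40,0,0,0,0],[-9,-40,0,0,0,0],[-8,-39.4,0,0,0,-0.3],[0,0,0,0,0,0],[0,0,0,0,0,0],[0,0,0,0,0,0]]'
cat > b.py <<'E'
from h import *
s=st();c=cam('wrist')
k=cv2.inRange(cv2.cvtColor(c['img'],cv2.COLOR_BGR2HSV),np.array((105,150,90)),np.array((125,255,255)))
k[:,:290]=0;k[:,350:]=0;k[235:]=0
y,x=np.nonzero(k); y0=y.min(); z=s['ee_pos'][2]-.003+.014
m=lambda yy:(x[y==yy].min()+x[y==yy].max())/2
F=onz(c,(m(y0+2),y0-.5),z,True);N=onz(c,(m(200),200),z,True);d=N-F
foot=F[:2]; print('foot',foot,'yaw',np.degrees(np.arctan2(d[1],d[0])),'len to tcp',np.linalg.norm(foot-s['ee_pos'][:2]))
S=np.array([.5375,.2555]);ex=np.array([-.9972,.075]);ey=np.array([-.075,-.9972]);print('foot in stand',(foot-S)@ex*1e3,(foot-S)@ey*1e3,'tcp',(s['ee_pos'][:2]-S)@ex*1e3,(s['ee_pos'][:2]-S)@ey*1e3)
E
python3 b.py
```

```text
time: 13.5
ee_pos: [0.4095, 0.2635, 0.1775]
eef_rot: [3.141, 0.001, -0.077]
force: [0.8, -0.2, 0.6]
gripper_width: 0.0112
finger_force: 25.0
t 13.5 p [0.4095 0.2635 0.1775] rpy [ 3.141e+00  1.000e-03 -7.700e-02] w 0.0112 f [ 0.8 -0.2  0.6] 25.0
foot [0.53292357 0.25356811] yaw 175.74091088175913 len to tcp 0.1238469523971778
foot in stand 4.418725195242315 2.2697129226715997 tcp 128.2660577421846 1.6297588489404964
```

```bash
python3 -m pendant '[[-2,-2,20,0,0,0],[0,0,30,0,0,0],[0,0,30,0,0,0],[0,0,18,0,0,0],[0,0,0,0,0,0],[0,0,0,0,0,0]]' && python3 b.py && python3 -m pendant '[[0,0,8,0,0,0],[0,0,7,0,0,0],[0,0,7,0,0,0],[0,0,4,0,0,0],[0,0,0,0,0,0],[0,0,0,0,0,0]]'
```

```text
time: 14.05
ee_pos: [0.4074, 0.2655, 0.0797]
eef_rot: [3.14, 0.002, -0.077]
force: [-0.2, -0.0, -0.9]
gripper_width: 0.012
finger_force: 25.0
t 14.05 p [0.4074 0.2655 0.0797] rpy [ 3.14e+00  2.00e-03 -7.70e-02] w 0.012 f [-0.2 -0.  -0.9] 25.0
foot [0.53085627 0.25551162] yaw 175.71911946240354 len to tcp 0.12381189216698332
foot in stand 6.626001484215817 0.48669661296712574 tcp 130.4380018407973 -0.2036849208339256
time: 14.6
ee_pos: [0.4073, 0.267, 0.0537]
eef_rot: [3.141, 0.0, -0.074]
force: [-0.6, 0.4, -0.3]
gripper_width: 0.0114
finger_force: 25.0
```

```bash
python3 -m pendant '[[0,0,3,0,0,0],[0,0,2,0,0,0],[0,0,0,0,0,0],[0,0,0,0,0,0]]' && python3 b.py
```

```text
time: 14.93
ee_pos: [0.4074, 0.267, 0.0489]
eef_rot: [3.142, 0.0, -0.075]
force: [-1.0, -0.4, -1.1]
gripper_width: 0.0116
finger_force: 25.0
t 14.93 p [0.4074 0.267  0.0489] rpy [ 3.142  0.    -0.075] w 0.0116 f [-1.  -0.4 -1.1] 25.0
foot [0.53081594 0.25704149] yaw 175.69532255222336 len to tcp 0.12385616799778275
foot in stand 6.780957112115094 -1.035865462526847 tcp 130.63748042312446 -1.6806611742890918
```

```bash
python3 -m pendant '[[2,0.5,0.8,0,0,0],[2,0.5,0,0,0,0],[0,0,0,0,0,0],[0,0,0,0,0,0]]' && python3 -m pendant '[[0,0,0,0,0,0],[0,0,0,0,0,0],[0,0,0,0,0,0],[0,0,0,0,0,0],[0,0,0,0,0,0],[0,0,0,0,0,0]]' 40 && python3 b.py
```

```text
time: 15.32
ee_pos: [0.4115, 0.2657, 0.0482]
eef_rot: [-3.141, -0.0, -0.075]
force: [-0.0, -0.6, -0.4]
gripper_width: 0.0115
finger_force: 25.0
time: 15.82
ee_pos: [0.4113, 0.2657, 0.0481]
eef_rot: [-3.142, -0.0, -0.075]
force: [-0.8, 0.6, -0.1]
gripper_width: 0.0399
finger_force: 0.0
t 15.82 p [0.4113 0.2657 0.0481] rpy [-3.142 -0.    -0.075] w 0.0399 f [-0.8  0.6 -0.1] 0.0
foot [0.53531633 0.25571492] yaw 175.69456876316937 len to tcp 0.12439698566574514
foot in stand 2.1936769714012376 -0.05054112982688847 tcp 126.59100540479895 -0.7008545548644086
```

```bash
python3 -m pendant '[[0,0,-15,0,0,0],[0,0,-30,0,0,0],[0,0,-35,0,0,0],[0,0,-40,0,0,0],[0,0,-40,0,0,0],[0,0,0,0,0,0],[0,0,0,0,0,0]]'
python3 - <<'E'
from h import *
s=st();c=cam('wrist')
k=cv2.inRange(cv2.cvtColor(c['img'],cv2.COLOR_BGR2HSV),np.array((105,150,90)),np.array((125,255,255)))
k[:,:290]=0;k[:,360:]=0;k[:50]=0;k[280:]=0
y,x=np.nonzero(k); y0=y.min();y1=y.max(); m=lambda yy:(x[y==yy].min()+x[y==yy].max())/2
F=onz(c,(m(y0+2),y0),.059,True);N=onz(c,(m(y1-3),y1),.056,True);d=(N-F)[:2]
S=np.array([.5375,.2555]);ex=np.array([-.9972,.075]);ey=np.array([-.075,-.9972])
print(F,N,np.linalg.norm(d),np.degrees(np.arctan2(d[1],d[0])),(F[:2]-S)@ex,(F[:2]-S)@ey)
E
```

```text
time: 16.45
ee_pos: [0.4124, 0.2663, 0.2104]
eef_rot: [-3.139, -0.004, -0.075]
force: [0.0, -0.3, -0.6]
gripper_width: 0.0401
finger_force: 0.0
t 16.45 p [0.4124 0.2663 0.2104] rpy [-3.139 -0.004 -0.075] w 0.0401 f [ 0.  -0.3 -0.6] 0.0
[0.53370151 0.25538097 0.059     ] [0.39070717 0.26658299 0.056     ] 0.14343244202847563 175.5206582769403 0.0037789317692571932 0.00040358596797737537
```

```bash
python3 -m pendant '[[0,15,0,6,0,0],[0,15,0,6,0,0],[0,15,0,6,0,0],[0,15,0,6,0,0],[0,15,0,6,0,0],[0,0,0,0,0,0],[0,0,0,0,0,0]]' 0 && python3 -c "
from h import *
S=np.array([.5375,.2555]);ex=np.array([-.9972,.075]);ey=np.array([-.075,-.9972])
for z in(.2,.082): delta([*(S+.085*ex+.079*ey),z],[-np.radians(150),0,-.075])"
```

```text
time: 17.08
ee_pos: [0.4047, 0.195, 0.1917]
eef_rot: [-2.645, 0.008, -0.077]
force: [0.2, -0.1, 0.0]
gripper_width: 0.0007
finger_force: 0.0
shift [ 42.8   3.5 -11.6] turn [ 1.6  0.3 -0.3]
shift [43.7 59.6 92.1] turn [ 1.6  0.3 -0.3]
```

```bash
python3 -m pendant '[[9,15,23,0.8,0,0],[9,15,23,0.8,0,0],[9,15,23,0,0,0],[9,15,23,0,0,0],[0,0,0,0,0,0],[0,0,0,0,0,0]]' && python3 -c "
from h import *
S=np.array([.5375,.2555]);ex=np.array([-.9972,.075]);ey=np.array([-.075,-.9972])
for x in(.085,-.01): delta([*(S+x*ex+.079*ey),.082],[-np.radians(150),0,-.075])"
```

```text
time: 17.58
ee_pos: [0.4395, 0.1878, 0.0828]
eef_rot: [-2.617, 0.008, -0.072]
force: [-0.0, -0.5, 0.2]
gripper_width: 0.0007
finger_force: 0.0
shift [ 7.6  4.  -1.5] turn [-0.1  0.5 -0.1]
shift [102.6   3.8  -2.3] turn [-0.1  0.5 -0.1]
```

```bash
python3 -m pendant '[[8,4,0,0,0,0],[8,0,0,0,0,0],[6,0,0,0,0,0],[6,0,0,0,0,0],[6,0,0,0,0,0],[6,0,0,0,0,0],[6,0,0,0,0,0],[6,0,0,0,0,0]]'
python3 - <<'E'
from m import *
S=np.array([.5375,.2555]);ex=np.array([-.9972,.075])
a=cam('top');s=cam('scene')
for c,b in((a,(200,260,170,230)),(s,(390,440,180,240))):
    try: print(blob(c,(0,150,80),(8,255,255),b))
    except Exception as e: print('hidden')
delta([*(S-.01*ex+.079*np.array([-.075,-.9972])),.082],[-np.radians(150),0,-.075])
E
```

```text
time: 18.25
ee_pos: [0.493, 0.18, 0.0831]
eef_rot: [-2.615, 0.003, -0.073]
force: [-4.4, -1.3, 3.2]
gripper_width: 0.0003
finger_force: 2.2
hidden
(407.672131147541, 210.0655737704918)
shift [47.8  0.8  0.7] turn [-0.1  0.1  0. ]
```

```bash
python3 -m pendant '[[6,0,0,0,0,0],[6,0,0,0,0,0],[6,0,0,0,0,0],[6,0,0,0,0,0],[5,0,0,0,0,0],[5,0,0,0,0,0],[4,0,0,0,0,0],[0,0,0,0,0,0]]'
python3 - <<'E'
from m import *
s=cam('scene','s3')
print(blob(s,(0,150,80),(8,255,255),(370,440,180,260)))
E
```

```text
time: 19.02
ee_pos: [0.5307, 0.177, 0.0814]
eef_rot: [-2.616, 0.004, -0.073]
force: [-3.8, 0.4, 0.3]
gripper_width: 0.0005
finger_force: 1.3
(401.640625, 224.203125)
```

```bash
cat > ang.py <<'E'
from m import *
s=cam('scene');p=np.array(blob(s,(0,150,80),(8,255,255),(370,440,180,260)))
K=np.array([[s['fx'],0,s['cx']],[0,s['fy'],s['cy']],[0,0,1.]])
S=np.array([.5375,.2555]);ex=np.array([-.9972,.075]);ey=np.array([-.075,-.9972])
t=np.linspace(0,1.5,151);a=np.radians(50)+t
P=np.array([[*(S+.07*np.cos(q)*ex+.084*ey),.045+.07*np.sin(q)] for q in a])
uv=cv2.projectPoints(P,np.array(s['rvec'],float),np.array(s['tvec'],float),K,None)[0][:,0]
e=np.linalg.norm(uv-p,axis=1);i=e.argmin();print('red',p,'tray',t[i],'err px',e[i],'at 1.36',uv[136]);st()
E
python3 -m pendant '[[4,0,0,0,0,0],[4,0,0,0,0,0],[3,0,0,0,0,0],[0,0,0,0,0,0]]' && python3 ang.py
```

```text
time: 19.4
ee_pos: [0.5378, 0.1767, 0.0808]
eef_rot: [-2.614, 0.01, -0.07]
force: [-22.1, -2.0, 10.7]
gripper_width: 0.0008
finger_force: 11.7
red [400.47058824 227.30882353] tray 1.36 err px 0.3895852345955671 at 1.36 [400.84368777 227.42095467]
t 19.45 p [0.5378 0.1767 0.0808] rpy [-2.614  0.01  -0.07 ] w 0.0003 f [-20.3  -2.5   9.6] 11.34
```

```bash
python3 -m pendant '[[-4,0,0,0,0,0],[-10,0,0,0,0,0],[-25,0,0,0,0,0],[-25,0,-10,0,0,0],[0,0,-40,0,0,0],[0,0,-40,0,0,0],[0,0,-40,0,0,0],[0,0,-40,0,0,0]]' && python3 -m pendant '[[0,0,-30,0,0,0],[0,0,0,-6,0,0],[0,0,0,-6,0,0],[0,0,0,-6,0,0],[0,0,0,-6,0,0],[0,0,0,-6,0,0],[0,0,0,0,0,0]]' 60 && python3 ang.py
python3 - <<'E'
from h import *
c=cam('scene');a=cam('top')
f=lambda im:cv2.resize(im,None,fx=3.5,fy=3.5,interpolation=cv2.INTER_CUBIC)
cv2.imwrite('pics/u.png',np.hstack([f(c['img'][130:290,370:480]),f(a['img'][130:290,185:300])]))
E
```

```text
time: 20.12
ee_pos: [0.4711, 0.0948, 0.2307]
eef_rot: [-2.616, 0.002, -0.074]
force: [0.7, 0.6, -0.7]
gripper_width: 0.0005
finger_force: 0.0
time: 20.7
ee_pos: [0.4712, 0.082, 0.2557]
eef_rot: [3.139, 0.0, -0.071]
force: [-0.1, 0.3, 0.5]
gripper_width: 0.0447
finger_force: 0.0
red [400.51515152 227.51515152] tray 1.37 err px 0.29574925142777336 at 1.36 [400.84368777 227.42095467]
t 20.75 p [0.4707 0.0822 0.2552] rpy [-3.138e+00  2.000e-03 -7.000e-02] w 0.0481 f [-0.7  0.8 -0.6] 0.0
```

View pics/u.png

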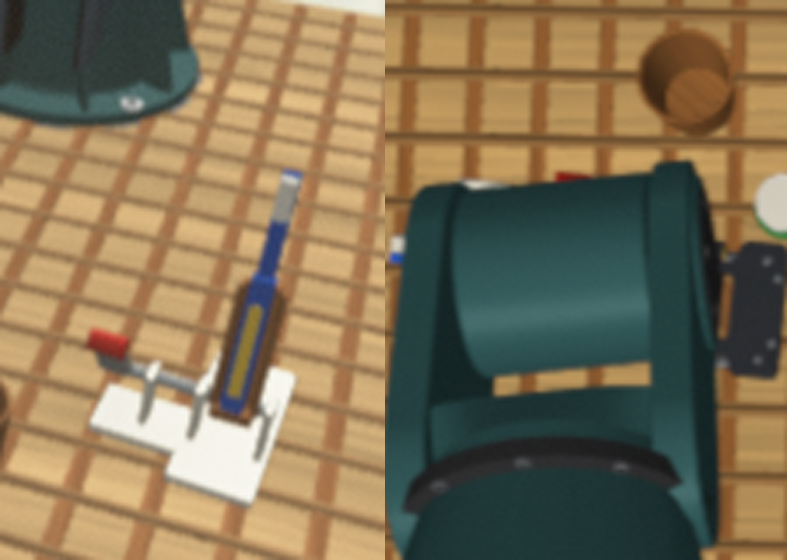

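```bash
cat > up.py <<'E'
from h import *
import sys
S=np.array([.5375,.2555]);ex=np.array([-.9972,.075])
T=(R.from_euler('xyz',[np.pi,0,-.075])*R.from_euler('y',12,degrees=True))
for L in map(float,sys.argv[1:]):
    p=S+(L*.208-.0054)*ex; delta([*p,.045+.978*L+.001],T.as_euler('xyz'))
E
python3 -m pendant '[[0,0,-30,0,6,0],[0,0,0,0,6,0],[0,0,0,0,0,0],[0,0,0,0,0,0]]' && python3 up.py .225 .109
```

```text
time: 21.18
ee_pos: [0.4697, 0.0802, 0.2847]
eef_rot: [-3.138, -0.204, -0.075]
force: [0.2, -0.0, 0.1]
gripper_width: 0.0599
finger_force: 0.0
shift [   9.1 -179.8   21.6] turn [-0.2  0.3  0. ]
shift [   9.7 -179.4  137.6] turn [-0.2  0.3  0. ]
```

```bash
python3 -m pendant '[[2,-36,0,0,0,0],[2,-36,0,0,0,0],[2,-36,0,0,0,0],[2,-36,0,0,0,0],[1,-36,0,0,0,0],[0,0,0,0,0,0],[0,0,0,0,0,0]]' && python3 up.py .225 .109
python3 - <<'E'
from h import *
c=cam('wrist','w6');s=ctrl.observe()
k=cv2.inRange(cv2.cvtColor(c['img'],cv2.COLOR_BGR2HSV),np.array((105,130,60)),np.array((125,255,255)))
k[:,:260]=0;k[:,390:]=0;k[300:]=0
n,l,sv,ce=cv2.connectedComponentsWithStats(k);i=1+sv[1:,4].argmax();y,x=np.nonzero(l==i)
T=R.from_euler('xyz',s['eef_rot'])
print(sv[i])
# intersect rays with the plane tool-x = const through the brush (facing face): report tool coords
S=np.array([.5375,.2555]);ex=np.array([-.9972,.075,0]);u=.208*ex+np.array([0,0,.978]);n=-.978*ex+np.array([0,0,.208]);B=np.array([*S,.045])+.012*n
for yy in np.linspace(y.min(),y.max(),8).astype(int):
    o,d=ray(c,((x[y==yy].min()+x[y==yy].max())/2,yy),True);P=o+d*((B-o)@n)/(d@n)
    print(yy,x[y==yy].min(),x[y==yy].max(),'L',round((P-B)@u*1e3,1),'tool',np.round(T.inv().apply(P-s['ee_pos'])*1e3,1))
E
```

```text
time: 21.77
ee_pos: [0.4928, 0.2605, 0.286]
eef_rot: [-3.14, -0.202, -0.072]
force: [0.2, 0.3, -0.1]
gripper_width: 0.0603
finger_force: 0.0
shift [-0.5  1.7 20.2] turn [-0.1  0.4  0.2]
shift [  0.4   1.9 136.2] turn [-0.1  0.4  0.2]
[316 174  16  20 176]
174 318 318 L 29.4 tool [  7.5  -5.5 215.7]
176 318 329 L 42.2 tool [  7.4   1.4 202.9]
179 317 329 L 60.1 tool [  7.2   0.7 185. ]
182 317 330 L 76.3 tool [  7.1   1.2 168.7]
184 317 330 L 86.4 tool [  7.    1.2 158.6]
187 316 331 L 100.5 tool [  6.9   1.1 144.5]
190 316 331 L 113.5 tool [  6.8   1.1 131.5]
193 316 317 L 125.6 tool [  6.8  -5.7 119.5]
```

```bash
python3 -m pendant '[[0,1.5,20,0,0,0],[0,0,25,0,0,0],[0,0,30,0,0,0],[0,0,30,0,0,0],[0,0,20,0,0,0],[0,0,10,0,0,0],[0,0,0,0,0,0],[0,0,0,0,0,0]]' && python3 up.py .109 && python3 -m pendant '[[0,0,0,0,0,0],[0,0,0,0,0,0],[0,0,0,0,0,0],[0,0,0,0,0,0],[0,0,0,0,0,0],[0,0,0,0,0,0],[0,0,0,0,0,0],[0,0,0,0,0,0]]' 0 20
```

```text
time: 22.48
ee_pos: [0.5203, 0.2556, 0.1553]
eef_rot: [-3.14, -0.205, -0.075]
force: [0.4, 0.3, 0.5]
gripper_width: 0.0602
finger_force: 0.0
shift [-0.7 -1.2  2.6] turn [-0.1  0.2 -0. ]
time: 23.15
ee_pos: [0.5201, 0.2564, 0.155]
eef_rot: [-3.139, -0.206, -0.074]
force: [-0.0, 0.2, 1.4]
gripper_width: 0.0118
finger_force: 20.0
```

```bash
python3 -m pendant '[[0,0,-8,0,0,0],[0,0,-20,0,0,0],[0,0,-30,0,0,0],[0,0,-30,0,0,0],[0,0,-30,0,0,0],[0,0,-30,0,0,0],[0,0,0,0,-6,0],[0,0,0,0,-6,0]]' && python3 -m pendant '[[0,0,0,0,0,0],[0,0,0,0,0,0]]' && python3 -c "
from h import *
delta([.662,.087,.29],[np.pi,0,-.075])"
```

```text
time: 23.82
ee_pos: [0.4894, 0.2592, 0.3035]
eef_rot: [-3.135, 0.004, -0.071]
force: [-0.3, 0.4, -0.7]
gripper_width: 0.0119
finger_force: 20.0
time: 23.98
ee_pos: [0.4904, 0.2579, 0.2999]
eef_rot: [-3.139, 0.002, -0.074]
force: [-0.8, -0.4, -1.0]
gripper_width: 0.0121
finger_force: 20.0
shift [183.8 157.7   9.2] turn [-0.1  0.1  0. ]
```

Foot is at about z 0.188, clear of the rim and lever. Move over the cup.

```bash
python3 -m pendant '[[15,13,0,0,0,0],[28,24,0,0,0,0],[28,24,0,0,0,0],[28,24,0,0,0,0],[28,24,0,0,0,0],[28,24,0,0,0,0],[28,24,0,0,0,0],[0,0,0,0,0,0]]' && python3 -m pendant '[[0,0,0,0,0,0],[0,0,0,0,0,0]]'
python3 - <<'E'
from h import *
c=cam('scene');s=st()
# brush foot in scene: lowest blue pixels near the projected tool
K=np.array([[c['fx'],0,c['cx']],[0,c['fy'],c['cy']],[0,0,1.]]);pr=lambda p:cv2.projectPoints(np.array([p],float),np.array(c['rvec'],float),np.array(c['tvec'],float),K,None)[0].ravel()
p=s['ee_pos'];print('pred foot',pr(p-[0,0,.112]),'rim c',pr([.662,.087,.095]),'base',pr([.662,.087,0]))
k=cv2.inRange(cv2.cvtColor(c['img'],cv2.COLOR_BGR2HSV),np.array((105,130,60)),np.array((125,255,255)));f=pr(p-[0,0,.112]).astype(int)
z=np.zeros_like(k);z[f[1]-90:f[1]+40,f[0]-25:f[0]+25]=k[f[1]-90:f[1]+40,f[0]-25:f[0]+25];y,x=np.nonzero(z);print('foot seen',x[y>y.max()-3].mean(),y.max())
# cup mask
h=cv2.cvtColor(c['img'],cv2.COLOR_BGR2HSV);r=c['img'][260:282,325:385];b=np.array(pr([.662,.087,.03])).astype(int)
row=c['img'][b[1],b[0]-30:b[0]+30].sum(1);print(b,row)
E
```

```text
time: 24.65
ee_pos: [0.6635, 0.0845, 0.2983]
eef_rot: [-3.141, 0.001, -0.076]
force: [-0.5, 0.4, -0.4]
gripper_width: 0.0119
finger_force: 20.0
time: 24.82
ee_pos: [0.66, 0.0886, 0.2984]
eef_rot: [-3.14, 0.003, -0.073]
force: [-0.1, 1.6, -0.6]
gripper_width: 0.0117
finger_force: 20.0
t 24.87 p [0.6598 0.089  0.2986] rpy [-3.14e+00  3.00e-03 -7.30e-02] w 0.0116 f [-0.3 -0.2 -0.5] 20.0
pred foot [360.22301808 211.14477437] rim c [356.65990776 243.20743433] base [354.48263187 272.22237877]
foot seen 357.5 211
[355 263] [516 531 529 523 520 512 508 503 497 508 498 507 510 521 518 510 452 280
 208 217 226 222 217 214 211 207 214 213 206 208 205 200 213 197 203 202
 194 209 196 201 189 196 189 198 255 349 416 516 548 559 555 554 561 556
 561 560 555 553 548 542]
```

```bash
python3 -m pendant '[[0,0,20,0,0,0],[0,0,30,0,0,0],[0,0,30,0,0,0],[0,0,30,0,0,0],[0,0,25,0,0,0],[0,0,20,0,0,0],[0,0,10,0,0,0],[0,0,0,0,0,0]]' && python3 -m pendant '[[0,0,4,0,0,0],[0,0,3,0,0,0],[0,0,2,0,0,0],[0,0,0,0,0,0],[0,0,0,0,0,0]]'
```

```text
time: 25.53
ee_pos: [0.6585, 0.0895, 0.132]
eef_rot: [-3.14, 0.006, -0.072]
force: [-0.5, -0.3, -1.7]
gripper_width: 0.0118
finger_force: 20.0
time: 25.95
ee_pos: [0.6606, 0.0887, 0.1255]
eef_rot: [-3.139, 0.003, -0.073]
force: [0.3, 0.0, -1.0]
gripper_width: 0.0119
finger_force: 20.0
```

```bash
python3 -m pendant '[[0,0,2.5,0,0,0],[0,0,2,0,0,0],[0,0,1.5,0,0,0],[0,0,0,0,0,0],[0,0,0,0,0,0]]' && python3 -m pendant '[[0,0,1,0,0,0],[0,0,0,0,0,0],[0,0,0,0,0,0]]'
```

```text
time: 26.37
ee_pos: [0.6602, 0.0887, 0.1187]
eef_rot: [-3.139, 0.004, -0.073]
force: [0.5, 0.8, -0.9]
gripper_width: 0.0119
finger_force: 20.0
time: 26.62
ee_pos: [0.6603, 0.0887, 0.1178]
eef_rot: [-3.139, 0.003, -0.073]
force: [0.2, -0.2, -0.5]
gripper_width: 0.0118
finger_force: 20.0
```

```bash
python3 -m pendant '[[0,0,1,0,0,0],[0,0,1,0,0,0],[0,0,0,0,0,0]]' - 12 && python3 -m pendant '[[0,0,0,0,0,0],[0,0,0,0,0,0],[0,0,0,0,0,0],[0,0,0,0,0,0],[0,0,0,0,0,0],[0,0,0,0,0,0]]' 35
```

```text
time: 26.87
ee_pos: [0.6606, 0.0887, 0.1162]
eef_rot: [-3.139, 0.003, -0.073]
force: [-0.1, -0.5, 4.5]
gripper_width: 0.012
finger_force: 12.0
time: 27.37
ee_pos: [0.6603, 0.0887, 0.1158]
eef_rot: [-3.139, 0.003, -0.073]
force: [-0.2, -0.1, -0.0]
gripper_width: 0.035
finger_force: 0.0
```

```bash
python3 -m pendant '[[0,0,0,0,0,0],[0,0,0,0,0,0],[0,0,0,0,0,0],[0,0,0,0,0,0],[0,0,0,0,0,0],[0,0,0,0,0,0],[0,0,0,0,0,0],[0,0,0,0,0,0]]' 91
python3 - <<'E'
from h import *
s=st();c=cam('wrist','w7')
k=cv2.inRange(cv2.cvtColor(c['img'],cv2.COLOR_BGR2HSV),np.array((105,130,60)),np.array((125,255,255)))
n,l,sv,ce=cv2.connectedComponentsWithStats(k)
for i in range(1,n):
    if sv[i,4]>60: print(sv[i],ce[i])
E
```

```text
time: 28.03
ee_pos: [0.6603, 0.0887, 0.1159]
eef_rot: [-3.139, 0.003, -0.073]
force: [0.6, -0.8, 0.3]
gripper_width: 0.0855
finger_force: 0.0
t 28.03 p [0.6603 0.0887 0.1159] rpy [-3.139e+00  3.000e-03 -7.300e-02] w 0.0855 f [ 0.6 -0.8  0.3] 0.0
[537  14  11  26  61] [540.80327869  24.52459016]
[ 309  193   26   66 1003] [321.67098704 235.42572283]
[308 313  28  13 349] [321.00573066 318.9512894 ]
```

```bash
python3 -m pendant '[[0,0,-8,0,0,0],[0,0,-20,0,0,0],[0,0,-30,0,0,0],[0,0,-35,0,0,0],[0,0,-35,0,0,0],[0,0,-30,0,0,0],[0,0,0,0,0,0],[0,0,0,0,0,0]]'
python3 - <<'E'
from h import *
st()
for rep in range(2):
    c=cam('scene','s9')
    k=cv2.inRange(cv2.cvtColor(c['img'],cv2.COLOR_BGR2HSV),np.array((105,130,60)),np.array((125,255,255)))
    k[:150]=0;k[262:]=0;k[:,:325]=0;k[:,400:]=0
    y,x=np.nonzero(k);print(y.min(),y.max(),[(yy,x[y==yy].min(),x[y==yy].max()) for yy in range(y.min(),y.max()+1,8) if (y==yy).any()])
K=np.array([[c['fx'],0,c['cx']],[0,c['fy'],c['cy']],[0,0,1.]])
print(cv2.projectPoints(np.array([[.662,.087,.006],[.662,.087,.184],[.662,.087,.095]]),np.array(c['rvec'],float),np.array(c['tvec'],float),K,None)[0][:,0])
row=c['img'][263,325:385].sum(1);print(np.where(row<300)[0]+325)
E
```

```text
time: 28.75
ee_pos: [0.6617, 0.0884, 0.2765]
eef_rot: [-3.138, -0.001, -0.073]
force: [0.3, 0.1, -0.7]
gripper_width: 0.091
finger_force: 0.0
t 28.75 p [0.6617 0.0884 0.2765] rpy [-3.138e+00 -1.000e-03 -7.300e-02] w 0.091 f [ 0.3  0.1 -0.7] 0.0
213 247 [(213, np.int64(359), np.int64(359)), (237, np.int64(357), np.int64(357)), (245, np.int64(355), np.int64(355))]
230 246 [(230, np.int64(357), np.int64(359)), (238, np.int64(356), np.int64(357)), (246, np.int64(356), np.int64(358))]
[[354.6123848  270.49325752]
 [358.9678902  212.45066039]
 [356.65990776 243.20743433]]
[342 343 344 345 346 347 348 349 350 351 352 353 354 355 356 357 358 359
 360 361 362 363 364 365 366 367 368 369]
```

```bash
python3 -m pendant '[[0,0,-30,0,0,0],[0,0,-20,0,0,0],[0,0,0,0,0,0],[0,0,0,0,0,0],[0,0,0,0,0,0],[0,0,0,0,0,0],[0,0,0,0,0,0],[0,0,0,0,0,0]]'
python3 - <<'E'
from h import *
for i in range(2):
    c=cam('scene');k=cv2.inRange(cv2.cvtColor(c['img'],cv2.COLOR_BGR2HSV),np.array((105,90,40)),np.array((125,255,255)))
    k[:190]=0;k[262:]=0;k[:,:325]=0;k[:,400:]=0
    y,x=np.nonzero(k);print(len(y),y.min(),y.max(),x[y<y.min()+5].mean(),x.mean(),y.mean())
from bench import ticket
print(ticket.close_job())
E
```

```text
time: 29.52
ee_pos: [0.6606, 0.0881, 0.3228]
eef_rot: [-3.139, 0.005, -0.073]
force: [-0.7, -0.3, -0.2]
gripper_width: 0.0911
finger_force: 0.0
121 213 252 360.25 357.64462809917353 238.05785123966942
125 213 252 359.8 357.616 238.176
the job is handed in; nothing more can be done
None
```

The job is handed in at about 29.6 s: the toothbrush stands released in the bamboo cup, handle end down and at rest in the last two scene images, and the cup has not visibly moved; hand-in returned no verdict.

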